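Set a step attenuator from its end stop

ROBOT

A 7-joint arm with a two-finger parallel gripper is mounted at the origin on the work surface. World frame = base frame: x ahead of the robot, y to its left, z up, the work surface at z = 0. Lengths are in m, angles in rad, forces in N, time in s.
With the tool pointing down it reaches from about 0.4 to 0.85 m from the base axis. Payload 10.4 kg.
Tool frame: the origin (TCP) lies on the centre line of the jaws, within the pads' length; the fingertips stand 8 mm ahead of it and the grasp point (between the pads) lies 11 mm behind it; z points along the fingers, y is the direction in which the jaws open and shut (so a half turn about z gives the same grasp; the last joint's range is limited). The gripper opens to 85 mm and grips with 20 to 120 N. Pads are 22 mm wide; open, the fingers measure 114 mm over their backs; the gripper's body (76 mm by 85 mm) begins 54 mm behind the grasp point. The pads swing forward as they close: fully open they stand 13 mm farther back than shut.
Start: joints at [-1.261, 0.332, -0.065, 1.46, 0.022, 1.35, -0.088], TCP at [0.204, 0.591, 0.239] pointing down, gripper open.
Joint ranges: [-2.6, 2.6], [-0.5, 2.12], [-1.47, 1.34], [0.16, 2.42], [-1.27, 4.41], [0.06, 2.06], [-2.6, 2.6]. Speed limits (rad/s): [2.22, 2.22, 2.79, 2.79, 3.14, 3.14, 3.14].

INTERFACE

Orientations are given as a unit quaternion [x, y, z, w].
In Python, from workcell import manip gives the robot as it stands.
- The arm moves only by the tool arm_command, never from a script. Its argument "targets" is text: rows parted by semicolons, each of 6 numbers parted by spaces: the shift along the tool's x, y, z in mm, then the turn, a rotation vector about the tool's x, y, z in rad. A call has 1 to 5 rows; each row shifts and turns the commanded pose from where the row before left it, along the tool's axes as they then stand; what a row does not reach is not made up. A row lasts 1/8 s, in which the tool goes at most 62.5 mm and 10.7 degrees, less where a joint would pass 70% of its speed; a pose out of reach is approached as far as the arm can. A call is refused whole if a number of a shift passes 62.5 or a number of a turn 0.188, either way. A call with a gripper value outside its range is refused whole. "grip" is the finger opening in mm, from 0 to 85.4, set as the call begins (left out, the last holds). The fingers move at their own pace and stop on an object; "squeeze" is the grip in N (left out, the last holds). Time passes only in rows, so rows that do not move let the fingers close. It gives the time, the measured TCP pose, the force and the opening at its end, in the units of the state.
- manip.get_obs(): the state, without advancing time (a new reading comes with each control period).
- manip.camera(name): name is "scene" or "top"; returns a dict with "frame" (420x560x3 uint8, red, green, blue), "vertical_fov" (degrees; the focal length in pixels is half the picture's height over the tangent of half this angle, whatever the lens; pixels are square), "cx", "cy" (the principal point, pixels), "distortion" ([k1, k2, p1, p2, k3] as OpenCV has them; the pictures are not rectified), "rvec" (rotation vector, rad) and "tvec" (3), from world to camera coordinates, as OpenCV has them. Camera axes: x right, y down, z forward; pixel columns grow to the right and rows downward; lengths in m; the calibration is good to about 2 mm. A picture is of the moment at which its call begins. There is no depth.
- manip.hand_in(): hands the job in, once; it reports no verdict.
Trained networks look in a picture, given as the dict that the camera call returned (one of the last four; its "shot" number tells which), for a name from the list of things; names that differ only in an ending like _2 or _b are one class to them, and where a whole thing is asked for, a point or a joint stands for the part that bears it (a point fixed in the world has none). Each returns a list of dicts, best first, with "p" (0 to 1); they miss things now and then, are a little off and sometimes report something else, mostly with a low value. They report only what shows in the picture. A call takes as long as a camera call.
- manip.search_frame(picture, name): "xyz" ([x, y, z] in m, in the coordinates of the camera as it stood for that picture, good to about 4 mm: the middle of the surface that is visible of it).
The state is a dict: "clock": time; "joint_pos": joint angles; "joint_velocities": joint speeds; "tau": joint torques, N m; "position": TCP position; "ee_rot": TCP orientation; "ft_force": force on the tool from outside, world axes, zero at the start; "torque": the same for the moment, N m; "grip_width": opening from 0.0 (shut) to 1.0 (fully open).
Only numpy, scipy, OpenCV 4.12 (cv2) and the standard library are available. Lean on these libraries where they do the work, as an engineer would, in place of code of your own. Each camera call takes 0.05 s, during which the arm holds its last target.

TASK

Set the step attenuator on the wooden board: turn its large knob clockwise (seen from above) until it presses firmly against its end stop, without forcing it, then turn it back counter-clockwise exactly four clicks and let go. The knob has slipped on its shaft, so its white pointer line does not show the setting: only the stop can be trusted. Leave the small knob and the loose things around alone.

Things in the scene. Friction and masses are not known exactly. Their poses are not given: they have to be found in the camera images.
- board: Light wooden board, 240 mm (its x) by 360 mm (its y) by 20 mm, fixed to the bench; carries the attenuator and, at its +y end, a small green circuit board (all below 60 mm over the bench). Origin: centre of its underside, z up.
- attenuator: Grey metal box, 94 mm (its x) by 172 mm (its y), 52 mm high, fixed on the board, so its top panel is 72 mm over the bench. On top: the large black knob at its y = +35 mm and a small black knob (20 mm wide, top 18 mm over the panel) at its y = -47 mm. Stop and click mechanism are hidden inside. Origin: centre of its underside, z up.
- knob: Large round fluted black knob, 38 mm wide, 29 mm high, underside 3 mm over the panel, axis upright. Origin: on its axis at its underside; x along the white line, z up. It starts in a click, 2 to 4 clicks (30 degrees apart) from the clockwise stop. Leaving a click takes 0.38 N m, easing to 0 halfway; the stop starts 2 degrees past the last click: about 0.5 N m in all is firm, over 0.7 forces it.
- fine_mark (a point): Point at the rim of the small knob's top, at its white line, 10 mm from that knob's upright axis, 18 mm over the panel. The small knob turns easily; leave it as it is.
- torque_wrench: Loose slim connector wrench, black handle and steel open jaw, 163 mm long, 16 mm wide, 12 mm high, lying on the bench. Origin: underside, 98 mm from the handle's end; x towards the jaw.
- adapter_a: Loose gold coax adapter standing on the board, 13 mm wide, 21 mm high. Origin: centre of its underside.
- adapter_b: Loose gold coax adapter, same shape as the other, standing elsewhere on the board. Origin: centre of its underside.
- cal_case: Loose black plastic case, 110 by 150 by 42 mm, on the bench. Origin: centre of its underside.

How it is judged:
By the outcome, as a careful person would: the job done as asked, in the order asked, and still so for the second after the job is handed in, with the robot touching nothing.
It also fails if it takes over 69 s, if anything falls off the work surface, if the arm or the gripper's body presses on something with over 40 N, if the wrist force passes 120 N, or if a joint passes its speed limit or range.

## Working session

There is one attempt and no reset: what is moved stays moved. The work goes in short steps, Python scripts to look and compute and a tool call to move; the robot and the scene stay as the last step left them, time stands still between calls to the robot, and variables do not carry over. Pictures are saved under pics/ and viewed, and the job is handed in when it is done.

Besides the shell and the picture viewer there is one more tool, called after ">>>" as name(argument=value, ...) on one line, values as JSON. arm_command: Moves the arm, as the interface text tells. Its arguments: {"type":"object","properties":{"targets":{"type":"string"},"grip":{"type":"number"},"squeeze":{"type":"number"}},"required":["targets"]}

```bash
ls; mkdir -p pics; cat > h.py <<'E'
from workcell import manip
import numpy as np, cv2
from scipy.spatial.transform import Rotation as R
def K(c):
    f=c["frame"].shape[0]/2/np.tan(np.radians(c["vertical_fov"])/2)
    return np.array([[f,0,c["cx"]],[0,f,c["cy"]],[0,0,1]])
def ext(c): return cv2.Rodrigues(np.array(c["rvec"],float))[0],np.array(c["tvec"],float).ravel()
def towld(c,p):
    Rm,t=ext(c); return Rm.T@(np.array(p)-t)
def pix2z(c,uv,z):
    Rm,t=ext(c); n=cv2.undistortPoints(np.array([[uv]],float),K(c),np.array(c["distortion"],float))[0,0]
    d=Rm.T@np.array([n[0],n[1],1]); o=-Rm.T@t
    return o+d*(z-o[2])/d[2]
def proj(c,P):
    return cv2.projectPoints(np.array(P,float).reshape(-1,3),np.array(c["rvec"],float),np.array(c["tvec"],float),K(c),np.array(c["distortion"],float))[0].reshape(-1,2)
def save(c,n,crop=None,s=1):
    f=c["frame"][:,:,::-1]
    if crop: u0,u1,v0,v1=crop; f=f[v0:v1,u0:u1]
    cv2.imwrite("pics/"+n,cv2.resize(f,None,fx=s,fy=s,interpolation=cv2.INTER_CUBIC))
E
python3 - <<'E'
from h import *
o=manip.get_obs(); print({k:np.round(v,3) for k,v in o.items()})
for n in("scene","top"):
    c=manip.camera(n); save(c,n+"0.png")
    for t in("knob","fine_mark","attenuator","board","torque_wrench","adapter_a","cal_case"):
        for d in manip.search_frame(c,t)[:3]: print(n,t,round(d["p"],2),np.round(towld(c,d["xyz"]),4),proj(c,towld(c,d["xyz"])).round(0))
E
```

```text
pics
{'clock': np.float64(0.0), 'joint_pos': array([-1.261,  0.333, -0.065,  1.461,  0.022,  1.35 , -0.089]), 'joint_velocities': array([-0.001,  0.001, -0.001,  0.001, -0.   , -0.001,  0.   ]), 'tau': array([-1.0000e-03, -6.2544e+01,  4.9000e-02, -3.9161e+01,  1.6000e-02,
        1.0000e-02,  0.0000e+00]), 'position': array([0.204, 0.59 , 0.238]), 'ee_rot': array([ 0.166,  0.986, -0.001, -0.   ]), 'ft_force': array([-0.137, -0.058,  0.028]), 'torque': array([-0.009, -0.006,  0.019]), 'grip_width': np.float64(1.005)}
scene knob 0.79 [0.6446 0.0426 0.1012] [[260. 203.]]
scene fine_mark 0.5 [ 0.6363 -0.0415  0.0911] [[224. 198.]]
scene attenuator 0.58 [0.6548 0.0111 0.0734] [[245. 212.]]
scene board 0.75 [0.6748 0.0312 0.0198] [[253. 236.]]
scene torque_wrench 0.57 [ 0.6312 -0.2047  0.0112] [[162. 209.]]
scene cal_case 0.91 [0.7044 0.3134 0.0427] [[381. 261.]]
top knob 0.44 [0.6245 0.0355 0.1004] [[297. 202.]]
top fine_mark 0.39 [ 0.6312 -0.0441  0.0915] [[326. 200.]]
top attenuator 0.56 [0.6284 0.0041 0.07  ] [[308. 203.]]
top torque_wrench 0.62 [ 0.6199 -0.2035  0.0122] [[379. 210.]]
top cal_case 0.84 [0.6811 0.3125 0.04  ] [[198. 188.]]
```

View pics/scene0.png

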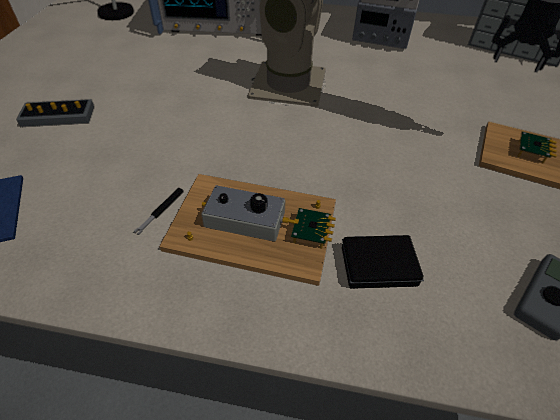

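View pics/top0.png

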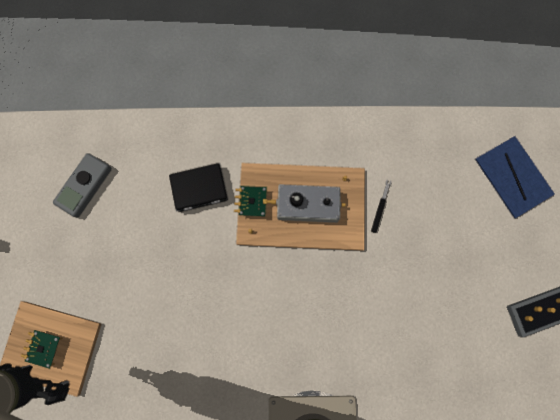

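```bash
python3 - <<'E'
from h import *
c=manip.camera("top"); save(c,"top1.png",(240,380,150,255),5)
print(towld(c,[0,0,0]), c["distortion"],c["vertical_fov"])
c=manip.camera("scene"); save(c,"scene1.png",(180,320,150,255),5)
print(towld(c,[0,0,0]))
E
```

```text
[0.37780914 0.0794111  1.19024045] [-0.06454132  0.          0.          0.          0.        ] 53.09000930252071
[1.209603   0.17401555 0.74443294]
```

View pics/top1.png

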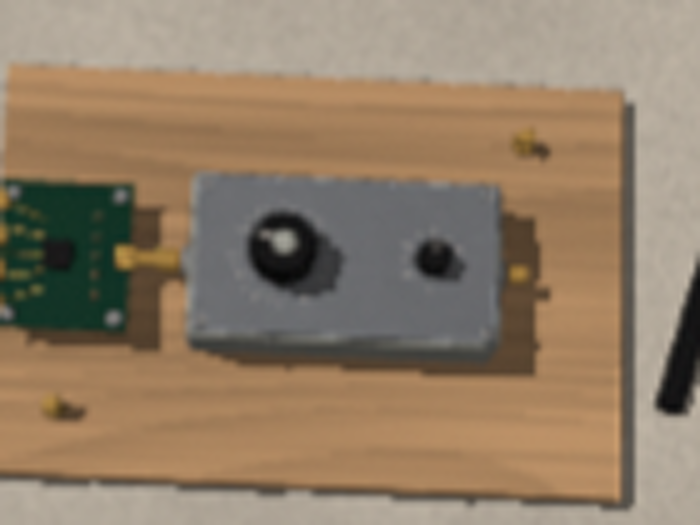

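View pics/scene1.png

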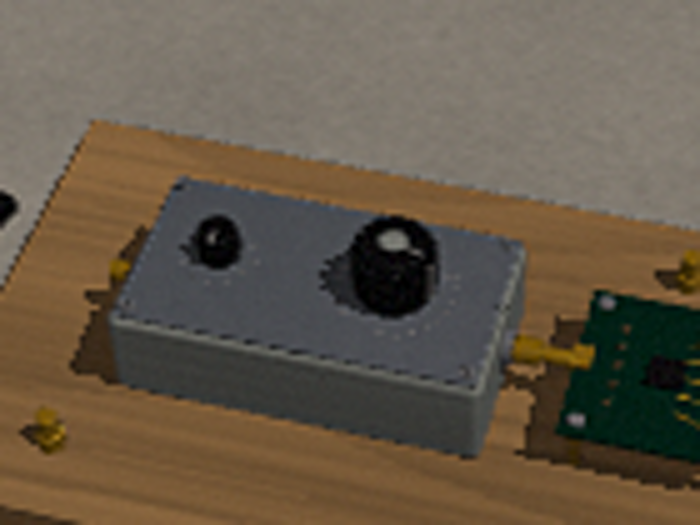

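The pictures show the panel corners clearly in both views, with the large knob at about (297,199) in top and (258,202) in scene. I'll fit the attenuator pose from those corners.

```bash
python3 - <<'E'
from h import *
from scipy.optimize import least_squares
ct=manip.camera("top"); cs=manip.camera("scene")
T=np.array([(193,172),(499,184),(497,346),(189,336)])/5+[240,150]-.4
S=np.array([(522,242),(182,180),(115,320),(470,386)])/5+[180,150]-.4
# crop corners order: top image left=+y ,up=+x
def corners(x,y,a,z=.072):
    L=np.array([(47,86),(47,-86),(-47,-86),(-47,86)])/1e3
    c,s=np.cos(a),np.sin(a); return np.c_[L@np.array([[c,s],[-s,c]])+[x,y],[z]*4]
for p in T: print(pix2z(ct,p,.072).round(4))
print()
# scene: camera beyond, image right=+y, down=+x
Sx=S[[3,2,1,0]]
for p in Sx: print(pix2z(cs,p,.072).round(4))
def f(q,w): 
    P=corners(*q); r=[]
    if 't' in w:r.append((proj(ct,P)-T).ravel())
    if 's' in w:r.append((proj(cs,P)-Sx).ravel())
    return np.concatenate(r)
for w in('t','s','ts'):
    r=least_squares(f,[.63,0,0],args=(w,)); x,y,a=r.x
    k=np.array([x-np.sin(a)*.035,y+np.cos(a)*.035])
    print(w,r.x.round(4),np.abs(r.fun).max().round(2),'knob',k.round(4),proj(ct,[*k,.104]),proj(cs,[*k,.104]))
for p,c in(((283,241),ct),((394,240),cs)):
    o=(240,150) if c is ct else (180,150)
    print(pix2z(c,np.array(p)/5+o-.4,.104).round(4))
E
```

```text
[0.6816 0.0847 0.072 ]
[ 0.6735 -0.0837  0.072 ]
[ 0.5829 -0.0793  0.072 ]
[0.5897 0.0874 0.072 ]

[0.6809 0.0801 0.072 ]
[ 0.6752 -0.0802  0.072 ]
[ 0.5862 -0.0758  0.072 ]
[0.5936 0.0876 0.072 ]
t [ 0.632   0.0023 -0.043 ] 1.03 knob [0.6335 0.0372] [[296.10714622 198.20119586]] [[258.50318681 197.86159792]]
s [ 0.633   0.0025 -0.0563] 2.52 knob [0.635  0.0374] [[296.01685044 197.65762627]] [[258.45536263 198.36724177]]
ts [ 0.6325  0.0024 -0.0497] 2.46 knob [0.6342 0.0373] [[296.06607294 197.93854775]] [[258.47705314 198.10526859]]
[0.6346 0.037  0.104 ]
[0.6328 0.0368 0.104 ]
```

```bash
cat > st.py <<'E'
from h import *
import sys
o=manip.get_obs(); r=R.from_quat(o["ee_rot"]); M=r.as_matrix()
t=[float(x) for x in sys.argv[1:4]]
print("t",round(float(o["clock"]),2),"pos",o["position"].round(4),"q",o["joint_pos"].round(3),"grip",round(float(o["grip_width"])*85.4,1))
print("x",M[:,0].round(3),"y",M[:,1].round(3),"F",o["ft_force"].round(2),"T",o["torque"].round(3))
if t: print("shift mm tool", (M.T@(np.array(t)-o["position"])*1000).round(1))
E
python3 st.py .634 .037 .2
```

```text
t 1.0 pos [0.2042 0.5907 0.2394] q [-1.261  0.332 -0.065  1.46   0.022  1.35  -0.089] grip 85.3
x [-0.945  0.327 -0.   ] y [0.327 0.945 0.   ] F [-1.19  0.39  0.1 ] T [-0.015 -0.03   0.024]
shift mm tool [-587.1 -382.9   39.3]
```

>>> arm_command(targets="-42 -27.4 2.8 0 0 0;-42 -27.4 2.8 0 0 0;-42 -27.4 2.8 0 0 0;-42 -27.4 2.8 0 0 0;-42 -27.4 2.8 0 0 0")

```text
clock: 1.62
position: [0.3588, 0.3913, 0.2254]
ee_rot: [0.166, 0.986, 0.0, 0.0]
ft_force: [0.6, -0.2, 0.1]
grip_width: 0.999
```

>>> arm_command(targets="-42 -27.4 2.8 0 0 0;-42 -27.4 2.8 0 0 0;-42 -27.4 2.8 0 0 0;-42 -27.4 2.8 0 0 0;-42 -27.4 2.8 0 0 0")

```text
clock: 2.25
position: [0.5125, 0.1933, 0.2115]
ee_rot: [0.166, 0.986, 0.0, 0.0]
ft_force: [0.1, 0.4, 0.4]
grip_width: 0.996
```

```bash
python3 st.py .634 .037 .2
```

```text
t 2.25 pos [0.5125 0.1933 0.2115] q [-0.686  0.176  0.273  1.722 -0.05   1.25   0.836] grip 85.1
x [-0.945  0.326 -0.   ] y [0.326 0.945 0.001] F [0.1  0.41 0.42] T [ 0.043 -0.07   0.051]
shift mm tool [-165.9 -108.    11.5]
```

>>> arm_command(targets="-41 -27 3 0 0 0;-41 -27 3 0 0 0;-41 -27 3 0 0 0;-41 -27 3 0 0 0;0 0 0 0 0 0", grip=70)

```text
clock: 2.88
position: [0.6325, 0.0342, 0.1987]
ee_rot: [0.169, 0.986, -0.001, 0.0]
ft_force: [-0.6, -0.5, -0.6]
grip_width: 0.819
```

```bash
python3 st.py .634 .037 .087; python3 - <<'E'
from h import *
c=manip.camera("scene"); save(c,"s2.png",(180,340,90,260),4)
for n in("scene","top"):
    c=manip.camera(n)
    for d in manip.search_frame(c,"knob")[:2]: print(n,d["p"],towld(c,d["xyz"]).round(4))
save(c,"t2.png",(240,380,150,255),5)
E
```

```text
t 2.88 pos [0.6325 0.0342 0.1987] q [-0.425  0.385  0.388  1.512 -0.147  1.274  1.212] grip 69.9
x [-0.943  0.332 -0.001] y [ 0.332  0.943 -0.002] F [-0.55 -0.55 -0.63] T [-0.038  0.063  0.025]
shift mm tool [ -0.4   3.5 111.7]
scene 0.83 [0.6471 0.0404 0.1014]
```

View pics/s2.png

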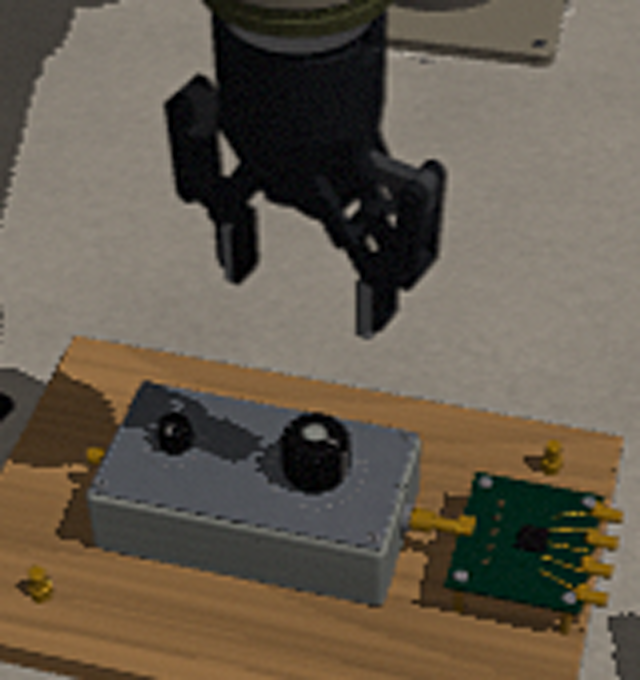

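>>> arm_command(targets="-0.5 3 25 0 0 0;0 0 25 0 0 0;0 0 25 0 0 0;0 0 10 0 0 0;0 0 0 0 0 0", grip=62)

```text
clock: 3.75
position: [0.6325, 0.0423, 0.1143]
ee_rot: [0.165, 0.986, 0.0, -0.0]
ft_force: [0.9, 1.0, 0.5]
grip_width: 0.726
```

```bash
python3 st.py .634 .037 .087; python3 - <<'E'
from h import *
c=manip.camera("scene"); save(c,"s3.png",(180,340,90,260),4)
E
```

```text
t 3.75 pos [0.6325 0.0423 0.1143] q [-0.419  0.458  0.365  1.599 -0.177  1.118  1.228] grip 62.0
x [-0.945  0.326  0.001] y [0.326 0.945 0.   ] F [0.94 0.98 0.46] T [-0.034 -0.021 -0.003]
shift mm tool [-3.2 -4.5 27.3]
```

View pics/s3.png

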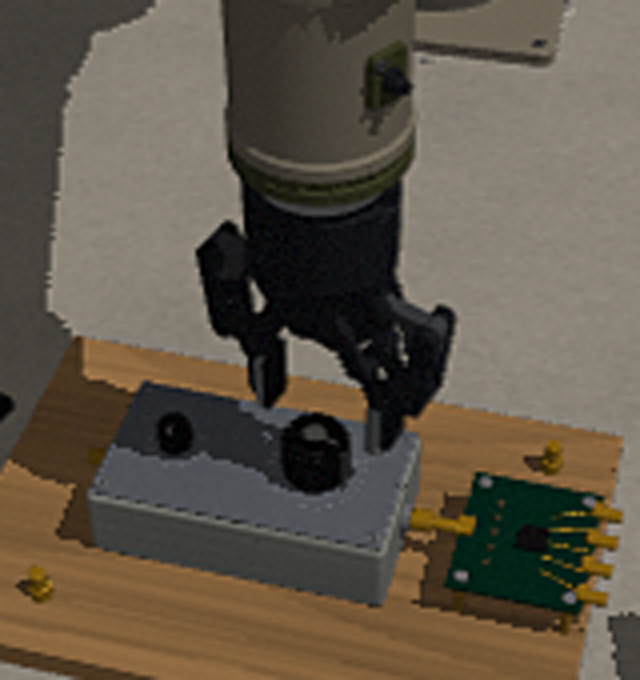

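>>> arm_command(targets="0 0 0 0 0 0;0 0 0 0 0 0;0 0 0 0 0 0")

```text
clock: 4.18
position: [0.633, 0.0416, 0.1147]
ee_rot: [0.166, 0.986, 0.0, 0.0]
ft_force: [1.0, 0.2, -0.5]
grip_width: 0.725
```

```bash
python3 st.py .634 .037 .087
```

```text
t 4.17 pos [0.633  0.0416 0.1147] q [-0.418  0.458  0.366  1.598 -0.177  1.117  1.228] grip 61.9
x [-0.945  0.327 -0.   ] y [0.327 0.945 0.   ] F [ 1.02  0.16 -0.5 ] T [0.004 0.005 0.074]
shift mm tool [-2.5 -4.1 27.7]
```

>>> arm_command(targets="-2.5 -4 9 0 0 0;0 0 9 0 0 0;0 0 9 0 0 0;0 0 0 0 0 0;0 0 0 0 0 0")

```text
clock: 4.8
position: [0.634, 0.037, 0.0874]
ee_rot: [0.166, 0.986, 0.0, 0.0]
ft_force: [-0.4, 0.5, -0.2]
grip_width: 0.724
```

```bash
python3 st.py .634 .037 .087; python3 - <<'E'
from h import *
c=manip.camera("scene"); save(c,"s4.png",(200,320,110,230),5)
c=manip.camera("top"); save(c,"t4.png",(240,380,150,255),5)
E
python3 st.py
```

```text
t 4.8 pos [0.634  0.037  0.0874] q [-0.406  0.489  0.359  1.618 -0.19   1.069  1.244] grip 61.8
x [-0.945  0.327 -0.   ] y [0.327 0.945 0.   ] F [-0.37  0.52 -0.22] T [ 0.02   0.016 -0.002]
shift mm tool [-0.  -0.   0.4]
t 4.9 pos [0.6341 0.037  0.0876] q [-0.406  0.489  0.359  1.618 -0.19   1.069  1.244] grip 62.1
x [-0.945  0.327 -0.001] y [0.327 0.945 0.   ] F [ 1.37 -0.04  0.44] T [ 0.032 -0.037 -0.011]
```

View pics/s4.png

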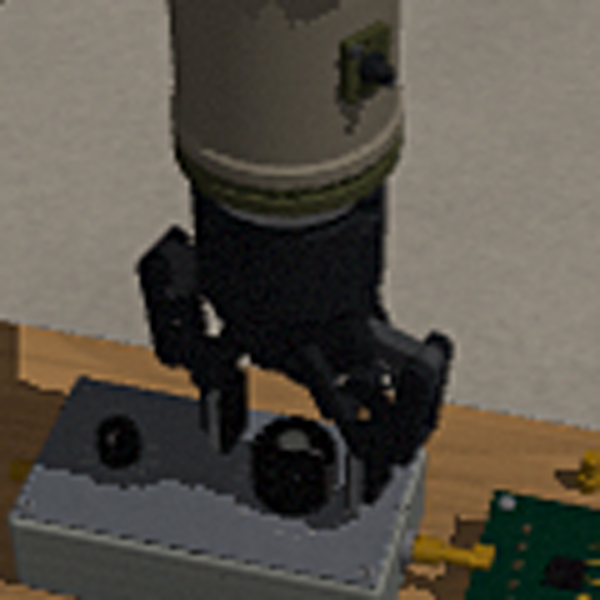

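View pics/t4.png

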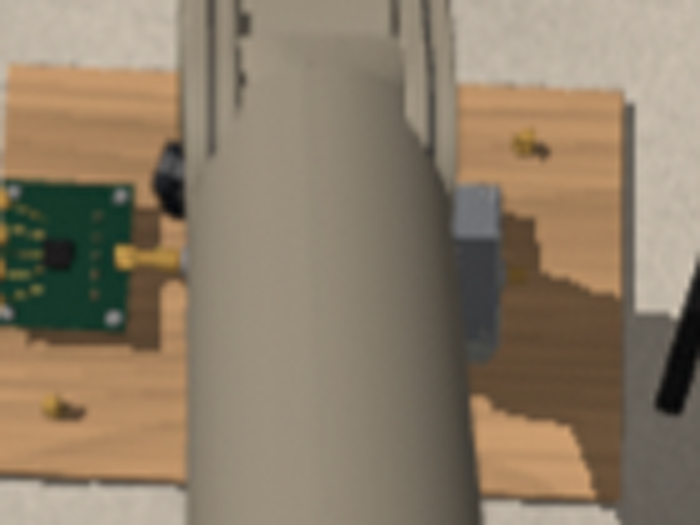

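>>> arm_command(targets="0 0 0 0 0 0;0 0 0 0 0 0;0 0 0 0 0 0;0 0 0 0 0 0", grip=30, squeeze=20)

```text
clock: 5.4
position: [0.634, 0.0368, 0.0876]
ee_rot: [0.166, 0.986, 0.0, 0.0]
ft_force: [-1.7, -1.8, 6.3]
grip_width: 0.435
```

```bash
cat > smp.py <<'E'
from h import *
import sys
n=int(sys.argv[1]) if len(sys.argv)>1 else 6
A=[]
for i in range(n):
    manip.camera("top"); o=manip.get_obs(); r=R.from_quat(o["ee_rot"]).as_matrix()
    A.append(np.r_[o["ft_force"],o["torque"],o["position"]*1000,np.degrees(np.arctan2(-r[1,1],-r[0,1])),np.degrees(o["joint_pos"][6])])
A=np.array(A); m=A.mean(0); s=A.std(0)
print("t",round(float(o["clock"]),2),"F",m[:3].round(2),"T",m[3:6].round(3),"sd",s[5].round(3),"pos",m[6:9].round(2),"yawdeg",m[9].round(2),"j7",m[10].round(2),"grip",round(float(o["grip_width"])*85.4,1))
E
python3 smp.py; python3 st.py .634 .037 .087
```

```text
t 5.7 F [-1.89 -1.04  5.7 ] T [-0.212  0.441  0.006] sd 0.009 pos [633.98  36.87  87.66] yawdeg -109.08 j7 71.3 grip 37.4
t 5.7 pos [0.634  0.0369 0.0876] q [-0.406  0.489  0.36   1.618 -0.19   1.069  1.244] grip 37.4
x [-0.945  0.327 -0.   ] y [0.327 0.945 0.   ] F [-2.65 -1.18  5.07] T [-0.254  0.375  0.005]
shift mm tool [0.  0.1 0.6]
```

>>> arm_command(targets="0 0 0 0 0 0;0 0 0 0 0 0;0 0 0 0 0 0", squeeze=80)

```text
clock: 6.08
position: [0.634, 0.0369, 0.088]
ee_rot: [0.166, 0.986, 0.0, 0.0]
ft_force: [-2.8, -0.6, 7.8]
grip_width: 0.419
```

```bash
python3 smp.py
```

```text
t 6.38 F [-3.27 -1.05  8.08] T [-0.193  0.697  0.005] sd 0.018 pos [634.01  36.86  87.95] yawdeg -109.08 j7 71.3 grip 35.7
```

>>> arm_command(targets="0 0 0 0 0 0.05;0 0 0 0 0 0;0 0 0 0 0 0")

```text
clock: 6.75
position: [0.6341, 0.0369, 0.088]
ee_rot: [0.19, 0.982, 0.0, 0.0]
ft_force: [-3.7, -1.2, 7.8]
grip_width: 0.418
```

```bash
python3 smp.py
```

```text
t 7.05 F [-3.23 -1.11  8.01] T [-0.187  0.683  0.305] sd 0.022 pos [634.03  36.95  87.94] yawdeg -111.91 j7 68.68 grip 35.9
```

>>> arm_command(targets="0 0 0 0 0 0.05;0 0 0 0 0 0.05;0 0 0 0 0 0.05;0 0 0 0 0 0;0 0 0 0 0 0")

```text
clock: 7.68
position: [0.6341, 0.037, 0.0879]
ee_rot: [0.263, 0.965, 0.0, 0.0]
ft_force: [-2.7, 0.0, 8.4]
grip_width: 0.417
```

```bash
python3 smp.py 4
```

```text
t 7.88 F [-2.82 -0.39  7.64] T [-0.145  0.624  0.055] sd 0.024 pos [634.07  37.02  87.95] yawdeg -120.52 j7 60.76 grip 35.9
```

>>> arm_command(targets="0 0 0 0 0 0.06;0 0 0 0 0 0.06;0 0 0 0 0 0;0 0 0 0 0 0")

```text
clock: 8.38
position: [0.6341, 0.0371, 0.088]
ee_rot: [0.321, 0.947, 0.0, 0.0]
ft_force: [-2.8, -0.2, 8.1]
grip_width: 0.416
```

```bash
python3 smp.py 4
```

```text
t 8.57 F [-2.64  0.23  7.77] T [-0.058  0.534 -0.137] sd 0.045 pos [634.12  37.05  87.95] yawdeg -127.42 j7 54.44 grip 35.6
```

>>> arm_command(targets="0 0 0 0 0 0.06;0 0 0 0 0 0.06;0 0 0 0 0 0.06;0 0 0 0 0 0;0 0 0 0 0 0")

```text
clock: 9.2
position: [0.6342, 0.0371, 0.0879]
ee_rot: [0.405, 0.914, 0.0, 0.0]
ft_force: [-1.9, -1.1, 7.5]
grip_width: 0.414
```

```bash
python3 smp.py 4
```

```text
t 9.4 F [-2.38 -0.13  6.83] T [ 0.01   0.431 -0.362] sd 0.023 pos [634.23  37.14  87.97] yawdeg -137.75 j7 44.97 grip 35.9
```

>>> arm_command(targets="0 0 0 0 0 0.075;0 0 0 0 0 0.075;0 0 0 0 0 0.075;0 0 0 0 0 0;0 0 0 0 0 0")

```text
clock: 10.02
position: [0.6344, 0.0373, 0.0879]
ee_rot: [0.504, 0.863, 0.001, 0.0]
ft_force: [-1.2, -0.1, 6.0]
grip_width: 0.421
```

```bash
python3 smp.py 4
```

```text
t 10.22 F [-1.34  0.93  6.55] T [0.036 0.295 0.03 ] sd 0.016 pos [634.37  37.3   87.96] yawdeg -150.59 j7 33.22 grip 36.3
```

>>> arm_command(targets="0 0 0 0 0 0.075;0 0 0 0 0 0.075;0 0 0 0 0 0.075;0 0 0 0 0 0.075;0 0 0 0 0 0")

```text
clock: 10.85
position: [0.6346, 0.0373, 0.088]
ee_rot: [0.628, 0.778, 0.001, 0.001]
ft_force: [0.2, 0.2, 5.4]
grip_width: 0.422
```

```bash
python3 smp.py 4
```

```text
t 11.05 F [0.33 0.27 5.77] T [ 0.105  0.014 -0.392] sd 0.029 pos [634.59  37.33  87.98] yawdeg -167.82 j7 17.55 grip 35.8
```

>>> arm_command(targets="0 0 0 0 0 0.02;0 0 0 0 0 0;0 0 0 0 0 0")

```text
clock: 11.42
position: [0.6346, 0.0374, 0.088]
ee_rot: [0.636, 0.772, 0.001, 0.0]
ft_force: [-0.3, 1.5, 6.4]
grip_width: 0.42
```

```bash
python3 smp.py 4
```

```text
t 11.62 F [0.2  0.74 5.98] T [ 0.059  0.01  -0.058] sd 0.032 pos [634.62  37.38  87.99] yawdeg -168.93 j7 16.54 grip 35.8
```

>>> arm_command(targets="0 0 0 0 0 0.02;0 0 0 0 0 0;0 0 0 0 0 0")

```text
clock: 12.0
position: [0.6346, 0.0374, 0.088]
ee_rot: [0.643, 0.766, 0.001, 0.001]
ft_force: [0.2, 1.2, 6.4]
grip_width: 0.417
```

```bash
python3 smp.py 4
```

```text
t 12.2 F [0.12 0.49 5.9 ] T [ 0.069 -0.02   0.218] sd 0.022 pos [634.62  37.41  87.98] yawdeg -170.04 j7 15.51 grip 36.1
```

>>> arm_command(targets="0 0 0 0 0 0.02;0 0 0 0 0 0;0 0 0 0 0 0")

```text
clock: 12.58
position: [0.6346, 0.0375, 0.088]
ee_rot: [0.651, 0.759, 0.001, 0.001]
ft_force: [-0.0, 0.4, 5.5]
grip_width: 0.415
```

```bash
python3 smp.py 4
```

```text
t 12.78 F [ 0.29 -0.22  5.29] T [ 0.061 -0.035  0.415] sd 0.036 pos [634.64  37.46  87.99] yawdeg -171.17 j7 14.49 grip 35.8
```

>>> arm_command(targets="0 0 0 0 0 0.01;0 0 0 0 0 0;0 0 0 0 0 0")

```text
clock: 13.15
position: [0.6346, 0.0375, 0.088]
ee_rot: [0.654, 0.756, 0.001, 0.001]
ft_force: [0.0, 0.2, 6.1]
grip_width: 0.418
```

```bash
python3 smp.py 6
```

```text
t 13.45 F [-0.03  0.09  5.84] T [ 0.035 -0.065  0.422] sd 0.027 pos [634.65  37.46  87.98] yawdeg -171.74 j7 13.97 grip 35.9
```

>>> arm_command(targets="0 0 0 0 0 0.01;0 0 0 0 0 0;0 0 0 0 0 0")

```text
clock: 13.82
position: [0.6347, 0.0375, 0.088]
ee_rot: [0.658, 0.753, 0.001, 0.001]
ft_force: [-0.1, 0.2, 6.3]
grip_width: 0.421
```

```bash
python3 smp.py 6
```

```text
t 14.12 F [0.36 0.42 5.68] T [ 0.041 -0.053  0.429] sd 0.019 pos [634.66  37.46  87.98] yawdeg -172.31 j7 13.45 grip 35.7
```

>>> arm_command(targets="0 0 0 0 0 0.015;0 0 0 0 0 0;0 0 0 0 0 0")

```text
clock: 14.5
position: [0.6347, 0.0374, 0.088]
ee_rot: [0.664, 0.748, 0.001, 0.001]
ft_force: [0.7, 0.7, 5.5]
grip_width: 0.419
```

```bash
python3 smp.py 6; python3 - <<'E'
from h import *
c=manip.camera("scene"); save(c,"s5.png",(230,290,180,225),10)
E
```

```text
t 14.8 F [0.31 0.21 5.86] T [ 0.04  -0.112  0.461] sd 0.035 pos [634.67  37.46  87.99] yawdeg -173.17 j7 12.67 grip 35.8
```

View pics/s5.png

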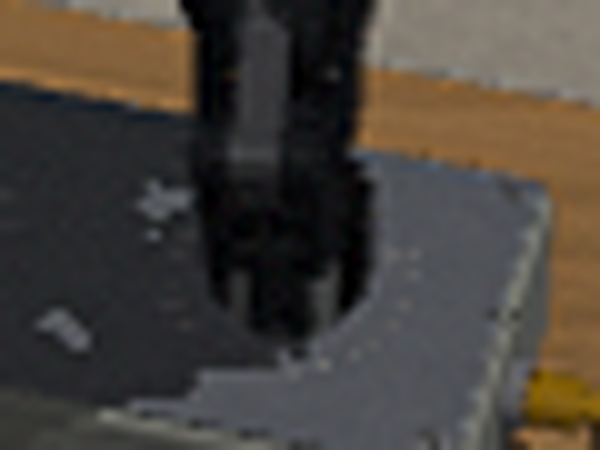

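>>> arm_command(targets="0 0 0 0 0 0.015;0 0 0 0 0 0;0 0 0 0 0 0")

```text
clock: 15.22
position: [0.6347, 0.0375, 0.088]
ee_rot: [0.669, 0.743, 0.001, 0.001]
ft_force: [0.0, 0.4, 5.1]
grip_width: 0.419
```

```bash
python3 smp.py 6
```

```text
t 15.53 F [0.04 0.03 5.13] T [ 0.025 -0.094  0.474] sd 0.037 pos [634.69  37.47  87.99] yawdeg -174.03 j7 11.9 grip 35.7
```

>>> arm_command(targets="0 0 0 0 0 0.015;0 0 0 0 0 0;0 0 0 0 0 0")

```text
clock: 15.9
position: [0.6347, 0.0375, 0.088]
ee_rot: [0.675, 0.738, 0.001, 0.001]
ft_force: [0.1, -0.0, 6.0]
grip_width: 0.419
```

```bash
python3 smp.py 6
```

```text
t 16.2 F [0.54 0.55 5.42] T [ 0.035 -0.133  0.524] sd 0.019 pos [634.71  37.48  88.  ] yawdeg -174.88 j7 11.12 grip 36.0
```

>>> arm_command(targets="0 0 0 0 0 0.015;0 0 0 0 0 0;0 0 0 0 0 0")

```text
clock: 16.58
position: [0.6347, 0.0375, 0.088]
ee_rot: [0.68, 0.733, 0.001, 0.001]
ft_force: [0.3, -0.1, 4.5]
grip_width: 0.416
```

```bash
python3 smp.py 10
```

```text
t 17.07 F [0.59 0.23 5.3 ] T [ 0.018 -0.17   0.586] sd 0.017 pos [634.71  37.47  87.98] yawdeg -175.73 j7 10.35 grip 35.8
```

>>> arm_command(targets="0 0 0 0 0 -0.05;0 0 0 0 0 -0.066;0 0 0 0 0 0;0 0 0 0 0 0")

```text
clock: 17.58
position: [0.6346, 0.0374, 0.088]
ee_rot: [0.637, 0.771, 0.001, 0.0]
ft_force: [-0.6, 1.2, 6.4]
grip_width: 0.421
```

```bash
python3 smp.py 6
```

```text
t 17.88 F [0.04 0.56 5.82] T [ 0.084 -0.006  0.079] sd 0.029 pos [634.61  37.38  87.99] yawdeg -169.15 j7 16.33 grip 35.6
```

>>> arm_command(targets="0 0 0 0 0 -0.075;0 0 0 0 0 -0.075;0 0 0 0 0 -0.075;0 0 0 0 0 0;0 0 0 0 0 0")

```text
clock: 18.5
position: [0.6345, 0.0373, 0.088]
ee_rot: [0.547, 0.837, 0.001, 0.0]
ft_force: [-1.0, 0.1, 6.8]
grip_width: 0.421
```

```bash
python3 smp.py 3
```

```text
t 18.65 F [-0.66  0.18  5.91] T [0.055 0.212 0.009] sd 0.011 pos [634.44  37.33  87.99] yawdeg -156.26 j7 28.04 grip 35.7
```

>>> arm_command(targets="0 0 0 0 0 -0.075;0 0 0 0 0 -0.075;0 0 0 0 0 -0.075;0 0 0 0 0 -0.075;0 0 0 0 0 0")

```text
clock: 19.27
position: [0.6342, 0.0372, 0.088]
ee_rot: [0.415, 0.91, 0.001, 0.0]
ft_force: [-2.0, 0.3, 6.8]
grip_width: 0.417
```

```bash
python3 smp.py 3
```

```text
t 19.43 F [-1.68  0.04  7.3 ] T [0.009 0.419 0.038] sd 0.028 pos [634.26  37.22  87.96] yawdeg -139.07 j7 43.73 grip 35.6
```

>>> arm_command(targets="0 0 0 0 0 -0.075;0 0 0 0 0 -0.075;0 0 0 0 0 -0.075;0 0 0 0 0 0;0 0 0 0 0 0")

```text
clock: 20.05
position: [0.6341, 0.0371, 0.088]
ee_rot: [0.311, 0.951, 0.0, 0.0]
ft_force: [-2.4, -0.6, 6.8]
grip_width: 0.415
```

```bash
python3 smp.py 3
```

```text
t 20.2 F [-2.36 -0.04  7.63] T [-0.089  0.585  0.004] sd 0.027 pos [634.13  37.07  87.98] yawdeg -126.2 j7 55.53 grip 36.0
```

>>> arm_command(targets="0 0 0 0 0 -0.075;0 0 0 0 0 -0.075;0 0 0 0 0 -0.075;0 0 0 0 0 -0.075;0 0 0 0 0 0")

```text
clock: 20.82
position: [0.634, 0.0369, 0.0879]
ee_rot: [0.165, 0.986, 0.0, 0.0]
ft_force: [-2.6, -1.8, 8.5]
grip_width: 0.421
```

```bash
python3 smp.py 3
```

```text
t 20.98 F [-3.02 -1.19  7.75] T [-0.21   0.665  0.039] sd 0.024 pos [634.03  36.86  87.96] yawdeg -109.02 j7 71.33 grip 36.2
```

>>> arm_command(targets="0 0 0 0 0 -0.075;0 0 0 0 0 -0.075;0 0 0 0 0 -0.075;0 0 0 0 0 0;0 0 0 0 0 0")

```text
clock: 21.6
position: [0.634, 0.0366, 0.088]
ee_rot: [0.054, 0.999, 0.0, 0.0]
ft_force: [-3.2, -0.9, 8.3]
grip_width: 0.421
```

```bash
python3 smp.py 3
```

```text
t 21.75 F [-3.36 -1.01  8.41] T [-0.29   0.749  0.012] sd 0.035 pos [633.98  36.68  87.94] yawdeg -96.13 j7 83.22 grip 35.9
```

>>> arm_command(targets="0 0 0 0 0 -0.075;0 0 0 0 0 -0.075;0 0 0 0 0 -0.075;0 0 0 0 0 -0.075;0 0 0 0 0 0")

```text
clock: 22.38
position: [0.634, 0.0364, 0.0879]
ee_rot: [-0.097, 0.995, -0.0, 0.0]
ft_force: [-3.2, -1.3, 8.5]
grip_width: 0.42
```

```bash
python3 smp.py 3
```

```text
t 22.52 F [-3.15 -2.08  7.83] T [-0.386  0.672 -0.043] sd 0.018 pos [634.    36.44  87.95] yawdeg -78.96 j7 99.11 grip 36.0
```

>>> arm_command(targets="0 0 0 0 0 -0.075;0 0 0 0 0 -0.075;0 0 0 0 0 -0.075;0 0 0 0 0 0;0 0 0 0 0 0")

```text
clock: 23.15
position: [0.634, 0.0363, 0.088]
ee_rot: [-0.207, 0.978, -0.0, 0.0]
ft_force: [-4.0, -1.8, 7.9]
grip_width: 0.42
```

```bash
python3 smp.py 3;python3 st.py
```

```text
t 23.3 F [-2.95 -2.13  7.83] T [-0.512  0.698  0.042] sd 0.017 pos [634.03  36.27  87.95] yawdeg -66.07 j7 111.06 grip 35.5
t 23.3 pos [0.634  0.0363 0.0879] q [-0.294  0.475  0.214  1.611 -0.111  1.067  1.938] grip 35.5
x [-0.914 -0.406 -0.   ] y [-0.406  0.914 -0.001] F [-2.52 -1.74  6.93] T [-0.529  0.681  0.055]
```

>>> arm_command(targets="0 0 0 0 0 -0.075;0 0 0 0 0 -0.075;0 0 0 0 0 -0.075;0 0 0 0 0 -0.075;0 0 0 0 0 0")

```text
clock: 23.92
position: [0.6341, 0.0361, 0.0879]
ee_rot: [-0.351, 0.936, -0.0, 0.0]
ft_force: [-2.7, -2.9, 8.0]
grip_width: 0.423
```

```bash
python3 smp.py 6; python3 st.py
```

```text
t 24.23 F [-2.48 -2.96  7.6 ] T [-0.622  0.561 -0.014] sd 0.03 pos [634.13  36.07  87.95] yawdeg -48.9 j7 127.02 grip 35.6
t 24.23 pos [0.6341 0.0361 0.088 ] q [-0.251  0.472  0.158  1.608 -0.081  1.067  2.217] grip 35.6
x [-0.754 -0.657 -0.   ] y [-0.657  0.754 -0.001] F [-2.16 -3.    7.78] T [-0.617  0.555  0.002]
```

>>> arm_command(targets="0 0 0 0 0 0;0 0 0 0 0 0;0 0 0 0 0 0;0 0 0 0 0 0", grip=62)

```text
clock: 24.72
position: [0.6338, 0.0372, 0.0872]
ee_rot: [-0.352, 0.936, 0.0, -0.0]
ft_force: [-0.4, -0.0, 0.2]
grip_width: 0.722
```

```bash
python3 smp.py 3
```

```text
t 24.88 F [ 0.21 -0.17  0.23] T [0.028 0.022 0.014] sd 0.023 pos [633.84  37.08  87.22] yawdeg -48.84 j7 127.02 grip 61.9
```

>>> arm_command(targets="0 0 -10 0 0 0;0 0 -15 0 0 0;0 0 -30 0 0 0;0 0 -30 0 0 0;0 0 -30 0 0 0")

```text
clock: 25.5
position: [0.634, 0.0369, 0.2048]
ee_rot: [-0.351, 0.936, -0.0, 0.001]
ft_force: [0.4, 0.8, 0.4]
grip_width: 0.726
```

```bash
python3 st.py .5 .3 .25
```

```text
t 25.5 pos [0.634  0.0369 0.2048] q [-0.262  0.371  0.171  1.491 -0.065  1.284  2.205] grip 62.0
x [-0.753 -0.658 -0.001] y [-0.658  0.753 -0.001] F [0.44 0.78 0.39] T [ 0.044 -0.032 -0.057]
shift mm tool [-72.2 286.2 -45.4]
```

>>> arm_command(targets="-12 48 -8 0 0 0;-12 48 -8 0 0 0;-12 48 -8 0 0 0;-12 48 -8 0 0 0;-12 48 -8 0 0 0")

```text
clock: 26.12
position: [0.5204, 0.2585, 0.2442]
ee_rot: [-0.351, 0.936, 0.0, 0.001]
ft_force: [0.3, 0.4, -0.5]
grip_width: 0.724
```

>>> arm_command(targets="20 45 0 0 0 0;20 45 0 0 0 0;20 45 0 0 0 0;0 0 0 0 0 0;0 0 0 0 0 0")

```text
clock: 26.75
position: [0.3877, 0.3191, 0.2434]
ee_rot: [-0.351, 0.936, 0.0, 0.001]
ft_force: [0.1, -1.0, 0.0]
grip_width: 0.73
```

```bash
python3 st.py; python3 - <<'E'
from h import *
c=manip.camera("top"); save(c,"t6.png",(240,380,150,255),5); save(c,"t6f.png")
f=cv2.imread("pics/top0.png")[180:220,270:345]; g=cv2.imread("pics/t6f.png")[180:220,270:345]
cv2.imwrite("pics/cmp.png",cv2.resize(np.vstack([f,g]),None,fx=7,fy=7,interpolation=cv2.INTER_CUBIC))
cs=manip.camera("scene"); save(cs,"s6.png")
f=cv2.imread("pics/scene0.png")[185:220,205:280]; g=cv2.imread("pics/s6.png")[185:220,205:280]
cv2.imwrite("pics/cmps.png",cv2.resize(np.vstack([f,g]),None,fx=7,fy=7,interpolation=cv2.INTER_CUBIC))
E
```

```text
t 26.75 pos [0.3877 0.3191 0.2434] q [-0.716  0.062 -0.066  1.772  0.005  1.306  1.505] grip 62.4
x [-0.753 -0.658 -0.002] y [-0.658  0.753 -0.   ] F [ 0.1  -0.95  0.01] T [-0.003 -0.048 -0.031]
```

View pics/cmp.png

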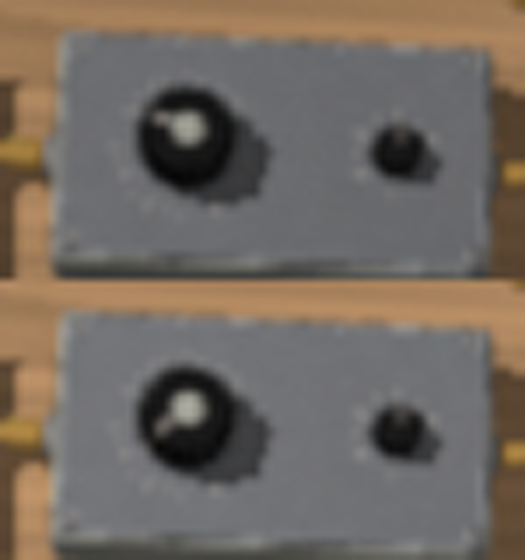

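View pics/cmps.png

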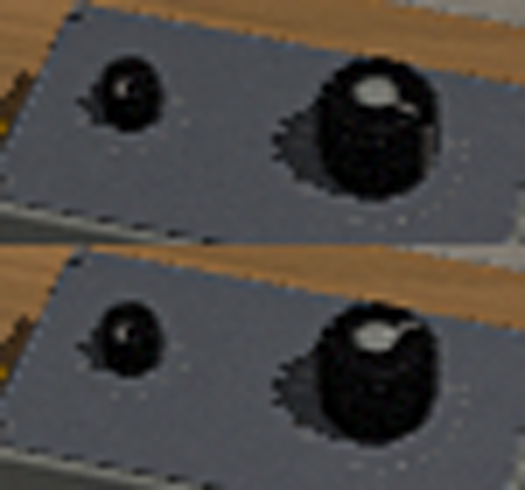

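View pics/t6f.png

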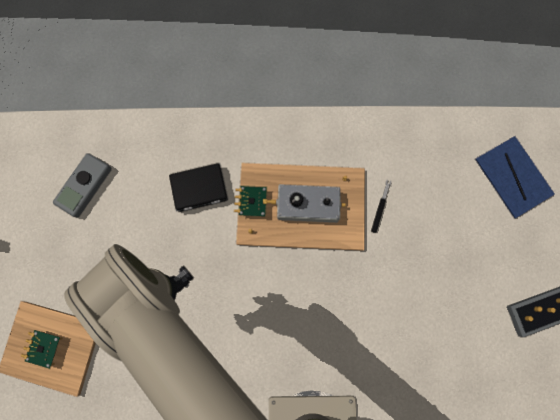

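The top view shows the pointer line going from upper-left to lower-left of the cap at (297,199). That is about 60° net counter-clockwise, as expected. The small knob and the loose things haven't moved.

```bash
python3 -c "
from workcell import manip
print(manip.hand_in())"
```

```text
the job is handed in; nothing more can be done
None
```

The attenuator knob is set four clicks counter-clockwise from its clockwise stop. I let go of it, moved the arm clear and handed the job in at about 27 s.

- **Finding the stop:** I turned the knob clockwise through two clicks. Just past the second click (60°) the torque kept rising to about 0.59 N m instead of easing off. That is past "firm" (0.5) and below "forcing" (0.7).
- **Turning back:** Returning to the last click before the stop, the torque fell to near zero (0.08 N m) at the same angle as on the way in, so the grip had not slipped noticeably. I then turned back 120°, and the torque was near zero at each of the four clicks.
- **Last checks:** The fingers opened with no leftover force on the tool. In the pictures the pointer line has moved about 60° counter-clockwise from where it started, which fits two clicks clockwise and four back. The small knob, adapters, wrench and case look unmoved.
- **Less certain:** The torque levelled off at about 0.42–0.43 N m over roughly 1° before climbing on, softer than I expected from a hard stop. The later readings still agreed that it was the stop, and no check disagreed.

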